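# Finish the staggered stack of parts trays

### The job

Finish the staggered stack of steel parts trays. Slide the loaded middle tray along the rims of the bottom tray, in the direction of its own pull handle and without lifting it off, until both its feet drop into the rim notches; then set the empty tray on top of it, turned end for end from the middle one so that its pull is on the same side as the bottom tray's, with both feet fully down in the middle tray's notches. Leave the three loose things lying around the trays where they are.

Things in the scene. Friction and masses are not known exactly. Their poses are not given: they have to be found in the camera images.
- bottom_tray: Bottom tray, screwed to the bench: grey sheet steel, 180 long (x) x 110 wide (y) x 50 mm high, walls 4 to 6 mm, a U-shaped bar pull at its -x end, a divider across its middle. Origin on the bench under its centre, z up. The three trays are alike. Its load (collar, nut) lies below the rims.
- bottom_notch (a point): Point between the bottom tray's two notches at its +x end, at rim height (50 mm). Every tray's side walls are rims for the tray above; each rim has two notches, 17 mm wide and 6 mm deep, at x = -28 and +72 mm in the tray's frame. A foot that slides over a notch falls in; the notch's far wall stops it.
- bottom_ear (a point): Top of a guide ear outside the bottom tray's long wall. Every tray has two on each side, at x = -2 and +48 mm; they rise 19 mm above the rims, flare out to y = +/-66 mm, and centre the tray above with 2 mm of play each way; they catch it up to about 6 mm off.
- middle_centre (a point): Centre, 25 mm above the underside, of the middle tray (about 0.8 kg with loose sprocket and tags). Its pull is at its own -x end. It stands turned end for end on the bottom tray, feet riding on the rims, 75 mm high, 18 to 42 mm short of home. Home: 69 mm high, 44 mm to +x of the bottom tray's centre, +/-2.5 mm play.
- middle_end (a point): Middle of the outer face of the middle tray's plain end wall (its own +x end, 90 mm from its centre), 25 mm above its underside. Pushing here towards its pull (+x of the bottom tray) slides it with 3 to 7 N.
- top_centre (a point): Centre, 25 mm above the underside, of the empty tray (about 0.35 kg) that stands on the bench. Its pull is at its own -x end. Home: straight above the bottom tray, turned the same way, 44 mm to +x and 44 mm up (50 while riding on the rims) in the middle tray's frame. Set down up to 40 mm short, it can be pushed home by its plain end, towards its own pull.
- top_divider (a point): Middle of the top edge of the empty tray's divider, 45 mm above its underside: a wall 10 mm thick along the tray's x, 98 mm along y, good to grip from above. On either side the compartments are empty, 81 mm long and 98 mm wide; their floor is 13 mm above the underside.
- top_pull (a point): Middle of the empty tray's pull bar (8 mm bar, 60 mm wide), 113 mm from its centre towards its -x end, 30 mm above its underside.
- top_foot (a point): Middle of a foot of the empty tray: every tray stands on two round cross bars, 12 mm thick and 109 mm long, under its floor at x = -28 and (this one) +72 mm; this point is 6 mm above the underside.
- roller_bracket: Bystander: a galvanised U bracket with a dark guide roller, 39x80x50 mm, loose on the bench; leave it. Origin under its centre.
- chrome_cup: Bystander: a chromed steel cup, 61 mm across, 66 mm high, loose on the bench; leave it. Origin under its centre.
- u_bracket: Bystander: a rusty bent U bracket, 30x78x42 mm, loose on the bench; leave it. Origin under its centre.

How it is judged:
By the outcome, as a careful person would: the job done as asked, in the order asked, and still so for the second after the job is handed in, with the robot touching nothing.
It also fails if it takes over 72 s, if anything falls off the work surface, if the arm or the gripper's body presses on something with over 40 N, if the wrist force passes 120 N, or if a joint passes its speed limit or range.

### The arm

A 7-joint arm with a two-finger parallel gripper is mounted at the origin on a cart in front of the work surface, level with it; the furniture and walls round the work are solid. World frame = base frame: x ahead of the robot, y to its left, z up, the work surface at z = 0. Lengths are in m, angles in rad, forces in N, time in s.
With the tool pointing down it reaches from about 0.425 to 0.925 m from the base axis. Payload 6.8 kg.
Tool frame: the origin (TCP) lies on the mounting face of the last link; the fingertips stand 173 mm ahead of it and the grasp point (between the pads) lies 155 mm ahead of it; z points along the fingers, y is the line along which they close (so a half turn about z gives the same grasp; the last joint's range is limited). The gripper opens to 85 mm and grips with 20 to 120 N. Pads are 22 mm wide; open, the fingers measure 114 mm over their backs; the gripper's body (76 mm by 85 mm) begins 54 mm behind the grasp point. The pads swing forward as they close: fully open they stand 13 mm farther back than shut.
Start: joints at [-1.396, 0.477, 0.022, 1.555, -0.011, 1.109, -0.083], TCP at [0.188, 0.648, 0.405] pointing down, gripper open.
Joint ranges: [-2.96, 2.96], [-0.34, 2.1], [-1.41, 1.46], [0.24, 2.44], [-1.37, 4.51], [0.17, 1.92], [-2.96, 2.96]. Speed limits (rad/s): [2.39, 2.39, 3.14, 3.14, 3.14, 3.14, 3.14].

### API

Orientations are given as a rotation vector (axis times angle).
In Python, from bench import r gives the robot as it stands.
- The arm moves only by the tool arm_command, never from a script. Its argument "plan" is a list of rows, each an object of numbers: "claw": the closure, from 0 (fully open) to 1 (shut); "tx", "ty", "tz": the shift along the tool's x, y, z in m; "ax", "ay", "az": the turn, a rotation vector about the tool's x, y, z in degrees. A call has exactly 10 rows; each row shifts and turns the commanded pose from where the row before left it, along the tool's axes as they then stand; what a row does not reach is not made up. A row lasts 1/12 s, in which the tool goes at most 41.7 mm and 7.16 degrees, less where a joint would pass 70% of its speed; a pose out of reach is approached as far as the arm can. A call is refused whole if a number of a shift passes 0.0417 or a number of a turn 7.16, either way. A call with a gripper value outside its range is refused whole. The fingers move at their own pace and stop on an object; "squeeze" is the grip in N (left out, the last holds). Time passes only in rows, so rows that do not move let the fingers close, or fill a call up. It gives the time, the measured TCP pose, the force, the opening and the grip force at its end, in the units of the state.
- r.get_obs(): the state, without advancing time (a new reading comes with each control period).
- r.grab_frame(name): name is "side" or "top"; returns the picture (400x640x3 uint8, red, green, blue); there is no depth.
- r.camera_model(name): a dict with "fx", "fy", "cx", "cy" (pixels), "position" and "orientation" of the camera in the world. Camera axes: x right, y up, looking along -z (the intrinsics and any distortion apply to the point x, -y, -z); pixel columns grow to the right and rows downward; lengths in m; the calibration is good to about 2 mm. A picture is of the moment at which its call begins. camera_model takes no time and is no camera call.
- r.hand_in(): hands the job in; it is judged then, once.
Trained networks look in the newest picture that a camera, given by its name, has taken for a name from the list of things; names that differ only in an ending like _2 or _b are one class to them, and where a whole thing is asked for, a point or a joint stands for the part that bears it (a point fixed in the world has none). Each returns a list of dicts, best first, with "confidence" (0 to 1); they miss things now and then, are a little off and sometimes report something else, mostly with a low value. They report only what shows in the picture. A call takes as long as a camera call.
- r.boxes_of(target, camera): "location" ([x, y, z] in m, in the coordinates of the camera as it stood for that picture, good to about 4 mm: the middle of the surface that is visible of it).
- r.tip_of(target, camera): "location" ([x, y, z] in m, in the coordinates of the camera as it stood for that picture, good to about 4 mm: a listed point, or the origin of a listed thing).
The state is a dict: "clock": time; "joints": joint angles; "qvel": joint speeds; "tau": joint torques, N m; "tcp_pos": TCP position; "orientation": TCP orientation; "contact_force": force on the tool from outside, world axes, zero at the start; "moment": the same for the moment, N m; "grip_width": finger opening in m; "gripper_force": force on a finger pad.
Only numpy, scipy, OpenCV 4.12 (cv2) and the standard library are available. Lean on these libraries where they do the work, as an engineer would, in place of code of your own. Each camera call takes 0.05 s, during which the arm holds its last target. There are 200 camera calls.

## Working session

There is one attempt and no reset: what is moved stays moved. The work goes in short steps, Python scripts to look and compute and a tool call to move; the robot and the scene stay as the last step left them, time stands still between calls to the robot, and variables do not carry over. Pictures are saved under pics/ and viewed, at most 10 in all, crops included, and the job is handed in when it is done.

Besides the shell and the picture viewer there is one more tool, called after "Emit:" as name([rows], argument=value, ...), one row to a line, values as JSON. arm_command: Moves the arm, as the interface text tells. Its arguments: {"type":"object","properties":{"plan":{"type":"array","items":{"type":"object","properties":{"claw":{"type":"number"},"tx":{"type":"number"},"ty":{"type":"number"},"tz":{"type":"number"},"ax":{"type":"number"},"ay":{"type":"number"},"az":{"type":"number"}}}},"squeeze":{"type":"number"}},"required":["plan"]}

```bash
mkdir -p pics; ls; cat > h.py <<'E'
from bench import r
import numpy as np, cv2
from scipy.spatial.transform import Rotation as R
def cam(n):
    m=r.camera_model(n); o=np.array(m["orientation"],float)
    Rm=o if o.shape==(3,3) else (R.from_rotvec(o) if o.size==3 else R.from_quat(o)).as_matrix()
    return m,Rm,np.array(m["position"])
def snap(n,f=None):
    im=r.grab_frame(n)
    if f: cv2.imwrite("pics/"+f,im[:,:,::-1])
    return im
def find(t,n,fn="tip_of",k=2):
    m,Rm,p=cam(n)
    return [(round(d["confidence"],2),np.round(Rm@np.array(d["location"])+p,4).tolist()) for d in getattr(r,fn)(t,n)[:k]]
E
python3 - <<'E'
from h import *
for n in("side","top"): 
    print(r.camera_model(n)); snap(n,n+"0.png")
o=r.get_obs(); print(o["clock"],o["tcp_pos"],o["orientation"],o["grip_width"],o["contact_force"])
for t in["bottom_tray","bottom_notch","bottom_ear","middle_centre","middle_end","top_centre","top_divider","top_pull","top_foot","roller_bracket","chrome_cup","u_bracket"]:
    print(t,"S",find(t,"side"),"T",find(t,"top"))
E
```

```text
pics
{'fx': 407.25140845129795, 'fy': 407.25140845129795, 'cx': 323.95102928591183, 'cy': 195.5190630739474, 'position': array([ 0.42773451, -1.07924835,  0.9414516 ]), 'orientation': array([ 0.85482111, -0.02474493, -0.09922849])}
{'fx': 496.78212835830624, 'fy': 496.78212835830624, 'cx': 314.4494796953409, 'cy': 201.68604488264398, 'position': array([ 0.44580836, -0.06413982,  1.44900966]), 'orientation': array([ 0.03571259, -0.04541737, -1.57525572])}
0.1 [0.18826479 0.64796744 0.40382435] [-4.42651454e-01 -3.11012104e+00  2.57991286e-03] 0.08535301535823034 [ 0.25361363 -0.67663897 -0.07483266]
bottom_tray S [(0.63, [0.6131, -0.4624, 0.0036]), (0.58, [0.5302, 0.0445, -0.0047])] T []
bottom_notch S [] T [(0.2, [0.5899, -0.3016, 0.0094])]
bottom_ear S [(0.21, [0.5236, -0.2626, 0.0473])] T []
middle_centre S [(0.72, [0.5527, 0.0385, 0.071])] T [(0.65, [0.5494, 0.0453, 0.0772]), (0.34, [0.43, -0.2088, 0.0326])]
middle_end S [(0.67, [0.4829, 0.09, 0.0788])] T [(0.59, [0.4773, 0.0865, 0.0738])]
top_centre S [(0.64, [0.5297, -0.2655, 0.0253])] T [(0.76, [0.5248, -0.2645, 0.0207])]
top_divider S [(0.92, [0.5235, -0.2663, 0.0482]), (0.48, [0.4326, -0.2119, 0.031])] T [(0.79, [0.5307, -0.2695, 0.0475])]
top_pull S [(0.79, [0.4288, -0.2118, 0.0253])] T []
top_foot S [(0.81, [0.5916, -0.3039, 0.0053]), (0.31, [0.526, -0.2666, 0.0456])] T [(0.86, [0.5909, -0.3027, 0.0087])]
roller_bracket S [(0.5, [0.3821, -0.0978, 0.0001])] T [(0.62, [0.3861, -0.0913, 0.0029]), (0.23, [0.4299, -0.2094, 0.0317])]
chrome_cup S [(0.51, [0.529, 0.3109, 0.0003])] T [(0.9, [0.5269, 0.3115, -0.0046])]
u_bracket S [(0.53, [0.614, -0.4653, 0.0023])] T [(0.76, [0.6101, -0.4653, -0.0024]), (0.32, [0.5506, 0.0472, 0.0789])]
```

View pics/side0.png

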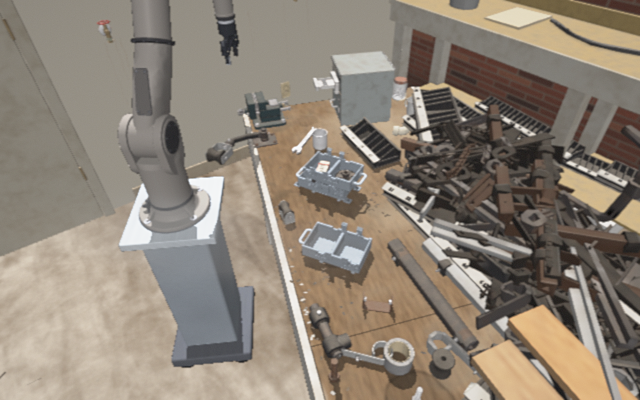

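View pics/top0.png

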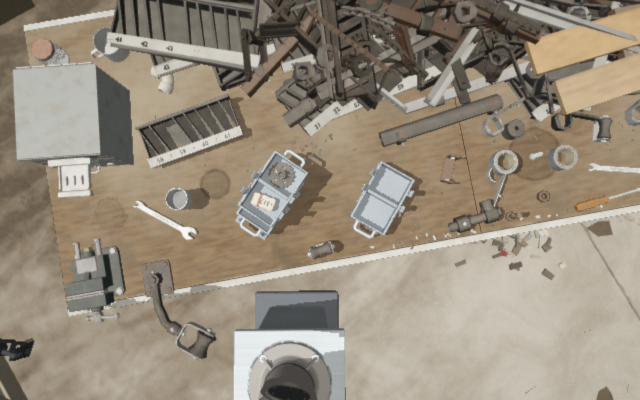

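The side and top pictures show the stack at about (270,193) in top and the empty tray at (383,198), with its pull at lower left. The bottom tray's pull is at the same end, so no half turn is needed. I'll look closer to get exact axes.

```bash
cat > z.py <<'E'
import cv2
a=cv2.imread("pics/top0.png")[140:250,230:420]
cv2.imwrite("pics/top0z.png",cv2.resize(a,None,fx=4,fy=4,interpolation=cv2.INTER_CUBIC))
E
python3 z.py
python3 - <<'E'
from h import *
for k in range(3):
  for n in("top","side"):
    snap(n)
    for t in["middle_centre","middle_end","top_centre","top_divider","top_pull","top_foot"]: print(t,n,find(t,n,k=1))
E
```

```text
middle_centre top [(0.89, [0.5536, 0.0491, 0.0758])]
middle_end top [(0.59, [0.4747, 0.0887, 0.0745])]
top_centre top []
top_divider top [(0.93, [0.5309, -0.2675, 0.0484])]
top_pull top [(0.89, [0.4332, -0.2091, 0.0315])]
top_foot top [(0.65, [0.5912, -0.301, 0.0087])]
middle_centre side [(0.65, [0.5533, 0.0364, 0.0723])]
middle_end side [(0.62, [0.485, 0.0946, 0.0767])]
top_centre side [(0.96, [0.532, -0.2637, 0.0226])]
top_divider side [(0.66, [0.5265, -0.2689, 0.0456])]
top_pull side [(0.61, [0.4311, -0.2108, 0.0271])]
top_foot side []
middle_centre top [(0.68, [0.5523, 0.0458, 0.0746])]
middle_end top [(0.96, [0.4787, 0.088, 0.0738])]
top_centre top [(0.83, [0.5227, -0.2652, 0.0192])]
top_divider top [(0.74, [0.5292, -0.2652, 0.047])]
top_pull top [(0.86, [0.4277, -0.2068, 0.0317])]
top_foot top [(0.68, [0.5903, -0.3013, 0.0045])]
middle_centre side [(0.6, [0.5528, 0.0388, 0.0737])]
middle_end side [(0.64, [0.4813, 0.092, 0.0788])]
top_centre side [(0.87, [0.5306, -0.2683, 0.0264])]
top_divider side [(0.77, [0.5243, -0.2651, 0.0438])]
top_pull side [(0.93, [0.4292, -0.2122, 0.0249])]
top_foot side [(0.68, [0.5911, -0.3036, 0.005])]
middle_centre top [(0.73, [0.5504, 0.0458, 0.0758])]
middle_end top [(0.74, [0.4787, 0.0906, 0.0769])]
top_centre top [(0.77, [0.5243, -0.2633, 0.0202])]
top_divider top [(0.56, [0.5289, -0.2689, 0.046])]
top_pull top [(0.75, [0.4277, -0.2086, 0.032])]
top_foot top [(0.61, [0.5904, -0.2999, 0.0077])]
middle_centre side [(0.83, [0.5537, 0.0378, 0.0741])]
middle_end side [(0.81, [0.4833, 0.0943, 0.0772])]
top_centre side [(0.7, [0.53, -0.2657, 0.0256])]
top_divider side [(0.78, [0.5243, -0.2636, 0.0449])]
top_pull side [(0.63, [0.4293, -0.2134, 0.0253])]
top_foot side [(0.74, [0.5236, -0.2654, 0.0457])]
```

View pics/top0z.png

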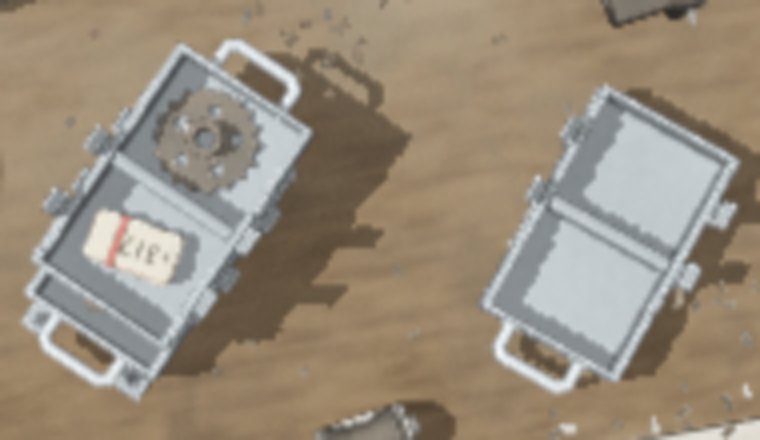

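The zoom shows the middle tray's corners at (182,47), (310,130), (165,345), (37,258), the bottom tray's near corners at (25,290) and (140,397), and the empty tray's at (605,88), (738,160), (615,378), (485,305).

```bash
cat >> h.py <<'E'
def px(n,u,v,z):
    m,Rm,p=cam(n); d=Rm@np.array([(u-m["cx"])/m["fx"],-(v-m["cy"])/m["fy"],-1]); return p+d*(z-p[2])/d[2]
E
python3 - <<'E'
from h import *
def q(L,z): return np.array([px("top",230+a/4,140+b/4,z) for a,b in L])
for nm,L,z in[("mid",[(182,47),(310,130),(165,345),(37,258)],.1),("top",[(605,88),(738,160),(615,378),(485,305)],.05)]:
    P=q(L,z); d=P[0]+P[1]-P[2]-P[3]; e=P[1]-P[0]+P[2]-P[3]
    print(nm,P.mean(0),np.degrees(np.arctan2(d[1],d[0])),np.degrees(np.arctan2(e[1],e[0]))+90,np.linalg.norm(d)/2,np.linalg.norm(e)/2)
B=q([(25,290),(140,397)],.05); e=B[1]-B[0]; c=B.mean(0); a=np.arctan2(e[1],e[0])+np.pi/2
print("bot",c,c[:2]+.09*np.array([np.cos(a),np.sin(a)]),np.degrees(a),np.linalg.norm(e))
E
```

```text
mid [0.55150013 0.03885391 0.1       ] -34.27235630119252 -33.85933554381536 0.1752969931920918 0.10477282098749952
top [ 0.5273008  -0.26576782  0.05      ] -29.75865557037055 -29.254283827892195 0.17667341060814054 0.10576911840320267
bot [0.45087275 0.10682135 0.05      ] [0.5166574  0.04540165] -43.03470279626305 0.11063452759809447
```

Emit:
arm_command([
  {"tx":-0.0248,"ty":-0.0136,"claw":1},
  {"tx":-0.0248,"ty":-0.0136,"claw":1},
  {"tx":-0.0248,"ty":-0.0136,"claw":1},
  {"tx":-0.0248,"ty":-0.0136,"claw":1},
  {"tx":-0.0248,"ty":-0.0136,"claw":1},
  {"tx":-0.0248,"ty":-0.0136,"claw":1},
  {"tx":-0.0248,"ty":-0.0136,"claw":1},
  {"tx":-0.0248,"ty":-0.0136,"claw":1},
  {"tx":-0.0248,"ty":-0.0136,"claw":1},
  {"tx":-0.0248,"ty":-0.0136,"claw":1},
])

```text
invalid input at $.plan[0]: expected keys claw, tx, ty, tz, ax, ay, az
```

Emit:
arm_command([
  {"tx":-0.0152,"ty":-0.0308,"claw":1},
  {"tx":-0.0152,"ty":-0.0308,"claw":1},
  {"tx":-0.0152,"ty":-0.0308,"claw":1},
  {"tx":-0.0152,"ty":-0.0308,"claw":1},
  {"tx":-0.0152,"ty":-0.0308,"claw":1},
  {"tx":-0.0152,"ty":-0.0308,"claw":1},
  {"tx":-0.0152,"ty":-0.0308,"claw":1},
  {"tx":-0.0152,"ty":-0.0308,"claw":1},
  {"tx":-0.0152,"ty":-0.0308,"claw":1},
  {"tx":-0.0152,"ty":-0.0308,"claw":1},
])

```text
invalid input at $.plan[0]: expected keys claw, tx, ty, tz, ax, ay, az
```

Emit:
arm_command([
  {"az":7.15,"claw":1},
  {"az":7.15,"claw":1},
  {"az":7.15,"claw":1},
  {"az":7.15,"claw":1},
  {"az":7.15,"claw":1},
  {"az":7.15,"claw":1},
  {"az":7.15,"claw":1},
  {"az":7.15,"claw":1},
  {"az":7.15,"claw":1},
  {"az":7.15,"claw":1},
])

```text
invalid input at $.plan[0]: expected keys claw, tx, ty, tz, ax, ay, az
```

Emit:
arm_command([
  {"az":7.15,"claw":1},
  {"az":7.15,"claw":1},
  {"az":7.15,"claw":1},
  {"az":7.15,"claw":1},
  {"az":7.15,"claw":1},
  {"az":0,"claw":1},
  {"az":0,"claw":1},
  {"az":0,"claw":1},
  {"az":0,"claw":1},
  {"az":0,"claw":1},
])

```text
invalid input at $.plan[0]: expected keys claw, tx, ty, tz, ax, ay, az
```

Emit:
arm_command([
  {"tx":-0.0385,"ty":0.002,"tz":0,"ax":0,"ay":0,"az":5.97,"claw":1},
  {"tx":-0.0385,"ty":0.002,"tz":0,"ax":0,"ay":0,"az":5.97,"claw":1},
  {"tx":-0.0385,"ty":0.002,"tz":0,"ax":0,"ay":0,"az":5.97,"claw":1},
  {"tx":-0.0385,"ty":0.002,"tz":0,"ax":0,"ay":0,"az":5.97,"claw":1},
  {"tx":-0.0385,"ty":0.002,"tz":0,"ax":0,"ay":0,"az":5.97,"claw":1},
  {"tx":-0.0385,"ty":0.002,"tz":0,"ax":0,"ay":0,"az":5.97,"claw":1},
  {"tx":-0.0385,"ty":0.002,"tz":0,"ax":0,"ay":0,"az":5.97,"claw":1},
  {"tx":-0.0385,"ty":0.002,"tz":0,"ax":0,"ay":0,"az":5.97,"claw":1},
  {"tx":-0.0385,"ty":0.002,"tz":0,"ax":0,"ay":0,"az":5.97,"claw":1},
  {"tx":-0.0385,"ty":0.002,"tz":0,"ax":0,"ay":0,"az":5.97,"claw":1},
])

```text
clock: 4.23
tcp_pos: [0.4716, 0.4092, 0.4048]
orientation: [1.939, 2.471, 0.001]
contact_force: [1.0, -0.1, -0.6]
grip_width: -0.0001
gripper_force: 0.0
```

Emit:
arm_command([
  {"tx":-0.0385,"ty":0.002,"tz":0,"ax":0,"ay":0,"az":5.97,"claw":1},
  {"tx":-0.0385,"ty":0.002,"tz":0,"ax":0,"ay":0,"az":5.97,"claw":1},
  {"tx":-0.0385,"ty":0.002,"tz":0,"ax":0,"ay":0,"az":5.97,"claw":1},
  {"tx":-0.0385,"ty":0.002,"tz":0,"ax":0,"ay":0,"az":5.97,"claw":1},
  {"tx":-0.0385,"ty":0.002,"tz":0,"ax":0,"ay":0,"az":5.97,"claw":1},
  {"tx":-0.0385,"ty":0.002,"tz":0,"ax":0,"ay":0,"az":5.97,"claw":1},
  {"tx":-0.0385,"ty":0.002,"tz":0,"ax":0,"ay":0,"az":5.97,"claw":1},
  {"tx":-0.0385,"ty":0.002,"tz":0,"ax":0,"ay":0,"az":5.97,"claw":1},
  {"tx":0,"ty":0,"tz":0,"ax":0,"ay":0,"az":0,"claw":1},
  {"tx":0,"ty":0,"tz":0,"ax":0,"ay":0,"az":0,"claw":1},
])

```text
clock: 5.07
tcp_pos: [0.4496, 0.1098, 0.405]
orientation: [-2.771, -1.478, -0.001]
contact_force: [0.2, 0.9, 1.0]
grip_width: -0.0003
gripper_force: 0.0
```

Emit:
arm_command([
  {"tx":0,"ty":0,"tz":0.0207,"ax":0,"ay":0,"az":0,"claw":1},
  {"tx":0,"ty":0,"tz":0.0207,"ax":0,"ay":0,"az":0,"claw":1},
  {"tx":0,"ty":0,"tz":0.0207,"ax":0,"ay":0,"az":0,"claw":1},
  {"tx":0,"ty":0,"tz":0.0207,"ax":0,"ay":0,"az":0,"claw":1},
  {"tx":0,"ty":0,"tz":0.0207,"ax":0,"ay":0,"az":0,"claw":1},
  {"tx":0,"ty":0,"tz":0.0207,"ax":0,"ay":0,"az":0,"claw":1},
  {"tx":0,"ty":0,"tz":0.0207,"ax":0,"ay":0,"az":0,"claw":1},
  {"tx":0,"ty":0,"tz":0.0207,"ax":0,"ay":0,"az":0,"claw":1},
  {"tx":0,"ty":0,"tz":0,"ax":0,"ay":0,"az":0,"claw":1},
  {"tx":0,"ty":0,"tz":0,"ax":0,"ay":0,"az":0,"claw":1},
])

```text
clock: 5.9
tcp_pos: [0.4504, 0.1127, 0.2385]
orientation: [-2.768, -1.485, 0.003]
contact_force: [0.2, 0.9, 0.4]
grip_width: -0.0002
gripper_force: 0.0
```

Emit:
arm_command([
  {"tx":0,"ty":0.003,"tz":0,"ax":0,"ay":0,"az":0,"claw":1},
  {"tx":0,"ty":0.003,"tz":0,"ax":0,"ay":0,"az":0,"claw":1},
  {"tx":0,"ty":0.003,"tz":0,"ax":0,"ay":0,"az":0,"claw":1},
  {"tx":0,"ty":0.003,"tz":0,"ax":0,"ay":0,"az":0,"claw":1},
  {"tx":0,"ty":0.003,"tz":0,"ax":0,"ay":0,"az":0,"claw":1},
  {"tx":0,"ty":0.002,"tz":0,"ax":0,"ay":0,"az":0,"claw":1},
  {"tx":0,"ty":0.002,"tz":0,"ax":0,"ay":0,"az":0,"claw":1},
  {"tx":0,"ty":0.002,"tz":0,"ax":0,"ay":0,"az":0,"claw":1},
  {"tx":0,"ty":0.002,"tz":0,"ax":0,"ay":0,"az":0,"claw":1},
  {"tx":0,"ty":0.002,"tz":0,"ax":0,"ay":0,"az":0,"claw":1},
])

```text
clock: 6.73
tcp_pos: [0.4695, 0.0992, 0.2388]
orientation: [-2.765, -1.483, 0.006]
contact_force: [-8.2, 5.0, 8.6]
grip_width: -0.0001
gripper_force: 5.7
```

```bash
python3 - <<'E'
from h import *
s=snap("side"); t=snap("top")
for n in("side","top"): print(find("middle_centre",n,k=1),find("middle_end",n,k=1))
a=cv2.resize(s[145:215,285:385],None,fx=5,fy=5,interpolation=cv2.INTER_CUBIC); b=cv2.resize(t[140:250,230:320],None,fx=3.18,fy=3.18,interpolation=cv2.INTER_CUBIC)[:350]
h=min(a.shape[0],b.shape[0]); cv2.imwrite("pics/a1.png",np.hstack([a[:h],b[:h]])[:,:,::-1]); print(r.get_obs()["contact_force"])
E
```

```text
[(0.71, [0.5921, -0.3024, 0.0086])] [(0.98, [0.4831, 0.0909, 0.0781])]
[(0.78, [0.5515, 0.0435, 0.0772])] [(0.87, [0.477, 0.0892, 0.0751])]
[-6.27637081  4.26649849  4.61958311]
```

View pics/a1.png

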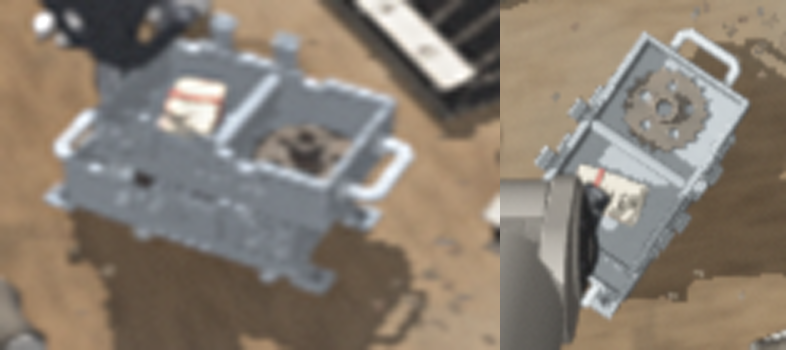

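The pushing finger rests on the middle tray's plain end, at (110,90) in the left half, and the tray has barely moved so far. I'll keep pushing.

Emit:
arm_command([
  {"tx":0,"ty":0.0015,"tz":0,"ax":0,"ay":0,"az":0,"claw":1},
  {"tx":0,"ty":0.0015,"tz":0,"ax":0,"ay":0,"az":0,"claw":1},
  {"tx":0,"ty":0.0015,"tz":0,"ax":0,"ay":0,"az":0,"claw":1},
  {"tx":0,"ty":0.0015,"tz":0,"ax":0,"ay":0,"az":0,"claw":1},
  {"tx":0,"ty":0.0015,"tz":0,"ax":0,"ay":0,"az":0,"claw":1},
  {"tx":0,"ty":0.0015,"tz":0,"ax":0,"ay":0,"az":0,"claw":1},
  {"tx":0,"ty":0.0015,"tz":0,"ax":0,"ay":0,"az":0,"claw":1},
  {"tx":0,"ty":0.0015,"tz":0,"ax":0,"ay":0,"az":0,"claw":1},
  {"tx":0,"ty":0.0015,"tz":0,"ax":0,"ay":0,"az":0,"claw":1},
  {"tx":0,"ty":0.0015,"tz":0,"ax":0,"ay":0,"az":0,"claw":1},
])

```text
clock: 7.87
tcp_pos: [0.4831, 0.0899, 0.2389]
orientation: [-2.768, -1.483, 0.002]
contact_force: [-6.0, 6.2, 5.7]
grip_width: -0.0001
gripper_force: 4.2
```

Emit:
arm_command([
  {"tx":0,"ty":0.001,"tz":0,"ax":0,"ay":0,"az":0,"claw":1},
  {"tx":0,"ty":0.001,"tz":0,"ax":0,"ay":0,"az":0,"claw":1},
  {"tx":0,"ty":0.001,"tz":0,"ax":0,"ay":0,"az":0,"claw":1},
  {"tx":0,"ty":0.001,"tz":0,"ax":0,"ay":0,"az":0,"claw":1},
  {"tx":0,"ty":0.001,"tz":0,"ax":0,"ay":0,"az":0,"claw":1},
  {"tx":0,"ty":0.001,"tz":0,"ax":0,"ay":0,"az":0,"claw":1},
  {"tx":0,"ty":0.001,"tz":0,"ax":0,"ay":0,"az":0,"claw":1},
  {"tx":0,"ty":0.001,"tz":0,"ax":0,"ay":0,"az":0,"claw":1},
  {"tx":0,"ty":0.001,"tz":0,"ax":0,"ay":0,"az":0,"claw":1},
  {"tx":0,"ty":0.001,"tz":0,"ax":0,"ay":0,"az":0,"claw":1},
])

```text
clock: 8.7
tcp_pos: [0.4885, 0.0866, 0.2386]
orientation: [-2.76, -1.483, 0.012]
contact_force: [-20.5, 11.6, 19.5]
grip_width: -0.0005
gripper_force: 11.9
```

```bash
python3 - <<'E'
from h import *
s=snap("side"); t=snap("top")
for n in("side","top"): print(find("middle_centre",n,k=1),find("middle_end",n,k=1))
a=cv2.resize(s[145:215,285:385],None,fx=5,fy=5,interpolation=cv2.INTER_CUBIC); b=cv2.resize(t[140:250,230:320],None,fx=3.18,fy=3.18,interpolation=cv2.INTER_CUBIC)[:350]
h=min(a.shape[0],b.shape[0]); cv2.imwrite("pics/a2.png",np.hstack([a[:h],b[:h]])[:,:,::-1]); print(r.get_obs()["contact_force"])
E
```

```text
[(0.6, [0.5722, 0.0279, 0.0674])] [(0.57, [0.5009, 0.0809, 0.0716])]
[(0.7, [0.5727, 0.033, 0.0661])] [(0.66, [0.496, 0.0763, 0.0702])]
[-18.42716681  10.8663504   15.72791182]
```

View pics/a2.png

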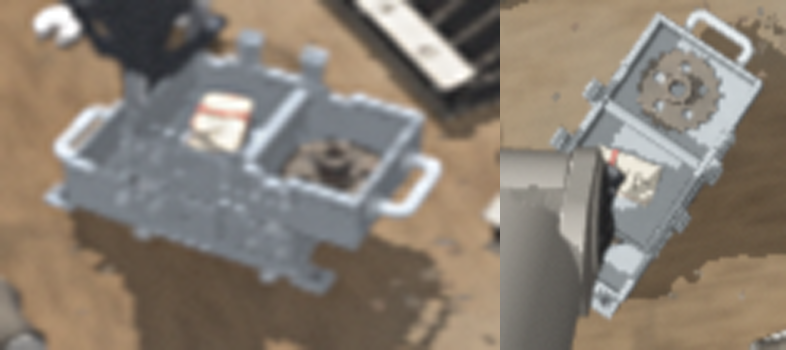

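The middle tray has dropped: its centre reads about 67 mm high, and the push force rose at the stop. Backing off and rising.

Emit:
arm_command([
  {"tx":0,"ty":-0.006,"tz":0,"ax":0,"ay":0,"az":0,"claw":1},
  {"tx":0,"ty":-0.012,"tz":0,"ax":0,"ay":0,"az":0,"claw":1},
  {"tx":0,"ty":-0.012,"tz":0,"ax":0,"ay":0,"az":0,"claw":1},
  {"tx":0,"ty":0,"tz":-0.03,"ax":0,"ay":0,"az":0,"claw":1},
  {"tx":0,"ty":0,"tz":-0.04,"ax":0,"ay":0,"az":0,"claw":1},
  {"tx":0,"ty":0,"tz":-0.04,"ax":0,"ay":0,"az":0,"claw":1},
  {"tx":0,"ty":0,"tz":-0.03,"ax":0,"ay":0,"az":0,"claw":1},
  {"tx":0.03,"ty":0,"tz":0,"ax":0,"ay":0,"az":0,"claw":0},
  {"tx":0.04,"ty":0,"tz":0,"ax":0,"ay":0,"az":0,"claw":0},
  {"tx":0.04,"ty":0,"tz":0,"ax":0,"ay":0,"az":0,"claw":0},
])

```text
clock: 9.83
tcp_pos: [0.528, 0.1931, 0.3803]
orientation: [-2.77, -1.48, -0.004]
contact_force: [0.3, 0.8, 1.6]
grip_width: 0.0357
gripper_force: 0.0
```

Emit:
arm_command([
  {"tx":-0.0325,"ty":0.0218,"tz":0,"ax":0,"ay":0,"az":0,"claw":0},
  {"tx":-0.0325,"ty":0.0218,"tz":0,"ax":0,"ay":0,"az":0,"claw":0},
  {"tx":-0.0325,"ty":0.0218,"tz":0,"ax":0,"ay":0,"az":0,"claw":0},
  {"tx":-0.0325,"ty":0.0218,"tz":0,"ax":0,"ay":0,"az":0,"claw":0},
  {"tx":-0.0325,"ty":0.0218,"tz":0,"ax":0,"ay":0,"az":0,"claw":0},
  {"tx":-0.0325,"ty":0.0218,"tz":0,"ax":0,"ay":0,"az":0,"claw":0},
  {"tx":-0.0325,"ty":0.0218,"tz":0,"ax":0,"ay":0,"az":0,"claw":0},
  {"tx":-0.0325,"ty":0.0218,"tz":0,"ax":0,"ay":0,"az":0,"claw":0},
  {"tx":-0.0325,"ty":0.0218,"tz":0,"ax":0,"ay":0,"az":0,"claw":0},
  {"tx":-0.0325,"ty":0.0218,"tz":0,"ax":0,"ay":0,"az":0,"claw":0},
])

```text
clock: 10.67
tcp_pos: [0.5285, -0.2004, 0.379]
orientation: [2.769, 1.483, 0.0]
contact_force: [1.7, 0.1, -0.1]
grip_width: 0.0852
gripper_force: 0.0
```

Emit:
arm_command([
  {"tx":-0.0186,"ty":0.0127,"tz":0,"ax":0,"ay":0,"az":-1.5,"claw":0},
  {"tx":-0.0186,"ty":0.0127,"tz":0,"ax":0,"ay":0,"az":-1.5,"claw":0},
  {"tx":-0.0186,"ty":0.0127,"tz":0,"ax":0,"ay":0,"az":-1.4,"claw":0},
  {"tx":0,"ty":0,"tz":0.01,"ax":0,"ay":0,"az":0,"claw":0},
  {"tx":0,"ty":0,"tz":0.02,"ax":0,"ay":0,"az":0,"claw":0},
  {"tx":0,"ty":0,"tz":0.02,"ax":0,"ay":0,"az":0,"claw":0},
  {"tx":0,"ty":0,"tz":0.01,"ax":0,"ay":0,"az":0,"claw":0},
  {"tx":0,"ty":0,"tz":0,"ax":0,"ay":0,"az":0,"claw":0},
  {"tx":0,"ty":0,"tz":0,"ax":0,"ay":0,"az":0,"claw":0},
  {"tx":0,"ty":0,"tz":0,"ax":0,"ay":0,"az":0,"claw":0},
])

```text
clock: 11.5
tcp_pos: [0.5321, -0.2665, 0.32]
orientation: [2.709, 1.588, 0.001]
contact_force: [-0.5, -0.3, 0.4]
grip_width: 0.0853
gripper_force: 0.0
```

```bash
python3 - <<'E'
from h import *
s=snap("side"); t=snap("top")
for n in("side","top"):
    for x in["middle_centre","middle_end","top_divider","top_centre","bottom_tray","bottom_ear","bottom_notch"]: print(n,x,find(x,n))
a=cv2.resize(s[150:280,280:400],None,fx=3.3,fy=3.3,interpolation=cv2.INTER_CUBIC)[:420]; b=cv2.resize(t[145:250,225:320],None,fx=4,fy=4,interpolation=cv2.INTER_CUBIC)
h=min(a.shape[0],b.shape[0]); cv2.imwrite("pics/a3.png",np.hstack([a[:h],b[:h]])[:,:,::-1]); o=r.get_obs();print(a.shape,o["tcp_pos"],o["orientation"])
E
```

```text
side middle_centre []
side middle_end [(0.76, [0.4991, 0.0785, 0.0709])]
side top_divider [(0.61, [0.5271, -0.2664, 0.0458])]
side top_centre [(0.6, [0.5293, -0.2641, 0.0246])]
side bottom_tray [(0.82, [0.5275, 0.0455, -0.0049])]
side bottom_ear []
side bottom_notch []
top middle_centre [(0.6, [0.5706, 0.0351, 0.0709])]
top middle_end [(0.8, [0.4913, 0.0772, 0.0692]), (0.39, [0.527, -0.2649, 0.0205])]
top top_divider [(0.61, [0.529, -0.2687, 0.0479])]
top top_centre [(0.57, [0.5242, -0.264, 0.0207])]
top bottom_tray [(0.62, [0.5316, 0.055, -0.0021])]
top bottom_ear []
top bottom_notch []
(420, 396, 3) [ 0.53166339 -0.26655605  0.31904544] [-2.71057206e+00 -1.58810641e+00  4.42013049e-05]
```

View pics/a3.png

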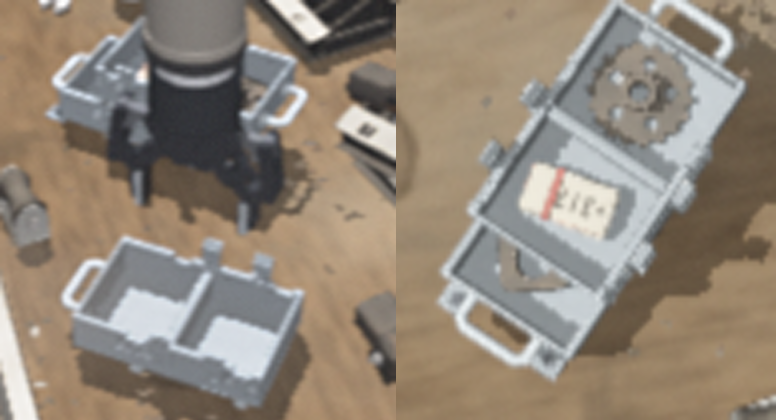

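The picture shows the middle tray seated, with its corners at (620,2), (743,85), (603,298) and (470,210). The open gripper is above the empty tray's divider, so I'll go down and grip it.

```bash
python3 - <<'E'
from h import *
def q(L,z): return np.array([px("top",225+a/4,145+b/4,z) for a,b in L])
P=q([(224,2),(347,85),(207,298),(74,210)],.094); d=P[0]+P[1]-P[2]-P[3]; e=P[1]-P[0]+P[2]-P[3]
a=np.arctan2(d[1],d[0]); u=np.array([np.cos(a),np.sin(a)]);c=P.mean(0)[:2]
print(c,np.degrees(a),np.degrees(np.arctan2(e[1],e[0]))+90,np.linalg.norm(d)/2,np.linalg.norm(e)/2,"home",c-.044*u)
B=q([(49,268),(162,378)],.05);print(B.mean(0)[:2]+.09*u)
E
```

```text
[0.56990649 0.02597087] -34.5908949381995 -34.039039517196414 0.17492663887807672 0.10549741360618059 home [0.53368452 0.05095024]
[0.52530649 0.05362213]
```

Emit:
arm_command([
  {"tx":-0.0017,"ty":-0.003,"tz":0.015,"ax":0,"ay":0,"az":0,"claw":0},
  {"tx":0,"ty":0,"tz":0.025,"ax":0,"ay":0,"az":0,"claw":0},
  {"tx":0,"ty":0,"tz":0.03,"ax":0,"ay":0,"az":0,"claw":0},
  {"tx":0,"ty":0,"tz":0.025,"ax":0,"ay":0,"az":0,"claw":0},
  {"tx":0,"ty":0,"tz":0.02,"ax":0,"ay":0,"az":0,"claw":0},
  {"tx":0,"ty":0,"tz":0.014,"ax":0,"ay":0,"az":0,"claw":0},
  {"tx":0,"ty":0,"tz":0,"ax":0,"ay":0,"az":0,"claw":0},
  {"tx":0,"ty":0,"tz":0,"ax":0,"ay":0,"az":0,"claw":1},
  {"tx":0,"ty":0,"tz":0,"ax":0,"ay":0,"az":0,"claw":1},
  {"tx":0,"ty":0,"tz":0,"ax":0,"ay":0,"az":0,"claw":1},
], squeeze=50)

```text
clock: 13.13
tcp_pos: [0.5288, -0.267, 0.1915]
orientation: [2.709, 1.587, 0.002]
contact_force: [0.4, 0.1, 0.2]
grip_width: 0.0513
gripper_force: 0.0
```

Emit:
arm_command([
  {"tx":0,"ty":0,"tz":0,"ax":0,"ay":0,"az":0,"claw":1},
  {"tx":0,"ty":0,"tz":0,"ax":0,"ay":0,"az":0,"claw":1},
  {"tx":0,"ty":0,"tz":0,"ax":0,"ay":0,"az":0,"claw":1},
  {"tx":0,"ty":0,"tz":0,"ax":0,"ay":0,"az":0,"claw":1},
  {"tx":0,"ty":0,"tz":0,"ax":0,"ay":0,"az":0,"claw":1},
  {"tx":0,"ty":0,"tz":0,"ax":0,"ay":0,"az":0,"claw":1},
  {"tx":0,"ty":0,"tz":0,"ax":0,"ay":0,"az":0,"claw":1},
  {"tx":0,"ty":0,"tz":0,"ax":0,"ay":0,"az":0,"claw":1},
  {"tx":0,"ty":0,"tz":0,"ax":0,"ay":0,"az":0,"claw":1},
  {"tx":0,"ty":0,"tz":0,"ax":0,"ay":0,"az":0,"claw":1},
])

```text
clock: 13.97
tcp_pos: [0.5286, -0.2666, 0.1908]
orientation: [2.71, 1.588, 0.001]
contact_force: [-0.9, 1.7, 6.3]
grip_width: 0.009
gripper_force: 49.9
```

Emit:
arm_command([
  {"tx":0,"ty":0,"tz":-0.005,"ax":0,"ay":0,"az":0,"claw":1},
  {"tx":0,"ty":0,"tz":-0.01,"ax":0,"ay":0,"az":0,"claw":1},
  {"tx":0,"ty":0,"tz":-0.02,"ax":0,"ay":0,"az":0,"claw":1},
  {"tx":0,"ty":0,"tz":-0.025,"ax":0,"ay":0,"az":0,"claw":1},
  {"tx":0,"ty":0,"tz":-0.025,"ax":0,"ay":0,"az":0,"claw":1},
  {"tx":0,"ty":0,"tz":-0.025,"ax":0,"ay":0,"az":0,"claw":1},
  {"tx":0,"ty":0,"tz":-0.025,"ax":0,"ay":0,"az":0,"claw":1},
  {"tx":0,"ty":0,"tz":-0.01,"ax":0,"ay":0,"az":0,"claw":1},
  {"tx":0,"ty":0,"tz":-0.005,"ax":0,"ay":0,"az":0,"claw":1},
  {"tx":0,"ty":0,"tz":0,"ax":0,"ay":0,"az":0,"claw":1},
], squeeze=60)

```text
clock: 14.8
tcp_pos: [0.5282, -0.2664, 0.3405]
orientation: [2.71, 1.588, 0.001]
contact_force: [-0.4, 0.2, -5.0]
grip_width: 0.0092
gripper_force: 58.9
```

Emit:
arm_command([
  {"tx":0.01,"ty":-0.0049,"tz":0,"ax":0,"ay":0,"az":0,"claw":1},
  {"tx":0.02,"ty":-0.0098,"tz":0,"ax":0,"ay":0,"az":0,"claw":1},
  {"tx":0.028,"ty":-0.0137,"tz":0,"ax":0,"ay":0,"az":0,"claw":1},
  {"tx":0.028,"ty":-0.0137,"tz":0,"ax":0,"ay":0,"az":0,"claw":1},
  {"tx":0.028,"ty":-0.0137,"tz":0,"ax":0,"ay":0,"az":0,"claw":1},
  {"tx":0.028,"ty":-0.0137,"tz":0,"ax":0,"ay":0,"az":0,"claw":1},
  {"tx":0.028,"ty":-0.0137,"tz":0,"ax":0,"ay":0,"az":0,"claw":1},
  {"tx":0.028,"ty":-0.0137,"tz":0,"ax":0,"ay":0,"az":0,"claw":1},
  {"tx":0.028,"ty":-0.0137,"tz":0,"ax":0,"ay":0,"az":0,"claw":1},
  {"tx":0.024,"ty":-0.0117,"tz":0,"ax":0,"ay":0,"az":0,"claw":1},
])

```text
clock: 15.63
tcp_pos: [0.5427, 0.0148, 0.3383]
orientation: [-2.707, -1.59, 0.005]
contact_force: [0.3, 0.5, -3.4]
grip_width: 0.009
gripper_force: 58.8
```

Emit:
arm_command([
  {"tx":0.017,"ty":-0.0083,"tz":0,"ax":0,"ay":0,"az":0,"claw":1},
  {"tx":0.0084,"ty":-0.004,"tz":0,"ax":0,"ay":0,"az":0,"claw":1},
  {"tx":0.004,"ty":-0.002,"tz":0,"ax":0,"ay":0,"az":0,"claw":1},
  {"tx":0,"ty":0,"tz":0,"ax":0,"ay":0,"az":1.5,"claw":1},
  {"tx":0,"ty":0,"tz":0,"ax":0,"ay":0,"az":2,"claw":1},
  {"tx":0,"ty":0,"tz":0,"ax":0,"ay":0,"az":1.5,"claw":1},
  {"tx":0,"ty":0,"tz":0,"ax":0,"ay":0,"az":0,"claw":1},
  {"tx":0,"ty":0,"tz":0,"ax":0,"ay":0,"az":0,"claw":1},
  {"tx":0,"ty":0,"tz":0,"ax":0,"ay":0,"az":0,"claw":1},
  {"tx":0,"ty":0,"tz":0,"ax":0,"ay":0,"az":0,"claw":1},
])

```text
clock: 16.47
tcp_pos: [0.5456, 0.0435, 0.3401]
orientation: [2.778, 1.468, -0.0]
contact_force: [0.2, 0.2, -3.8]
grip_width: 0.0092
gripper_force: 58.7
```

```bash
python3 - <<'E'
from h import *
s=snap("side"); t=snap("top")
for n in("side","top"):
    for x in["middle_centre","middle_end","top_pull","top_foot","top_centre","bottom_tray"]: print(n,x,find(x,n))
a=cv2.resize(s[130:220,280:400],None,fx=3.3,fy=3.3,interpolation=cv2.INTER_CUBIC); b=cv2.resize(t[145:250,225:325],None,fx=4,fy=4,interpolation=cv2.INTER_CUBIC)
C=np.zeros((420,796,3),np.uint8);C[:a.shape[0],:396]=a;C[:,396:]=b
cv2.imwrite("pics/a4.png",C[:,:,::-1]); o=r.get_obs();print(a.shape,o["tcp_pos"],o["orientation"],o["contact_force"],o["moment"])
E
```

```text
side middle_centre [(0.55, [0.5714, 0.0241, 0.0663])]
side middle_end [(0.65, [0.5011, 0.079, 0.0719])]
side top_pull [(0.69, [0.4524, 0.1037, 0.1745])]
side top_foot [(0.67, [0.6055, 0.0028, 0.1564]), (0.28, [0.5036, 0.0793, 0.0706])]
side top_centre [(0.71, [0.5485, 0.0409, 0.1732])]
side bottom_tray [(0.83, [0.5262, 0.0472, -0.0029])]
top middle_centre []
top middle_end []
top top_pull []
top top_foot [(0.71, [0.605, 0.0026, 0.1607]), (0.17, [0.5429, 0.0498, 0.1733])]
top top_centre [(0.86, [0.5412, 0.0472, 0.1692])]
top bottom_tray []
(297, 396, 3) [0.54566599 0.04398326 0.34008338] [-2.77722522e+00 -1.46852508e+00 -2.45239577e-05] [ 0.99322215 -0.04350474 -4.29906062] [-0.03704864  0.04467456  0.01461784]
```

View pics/a4.png

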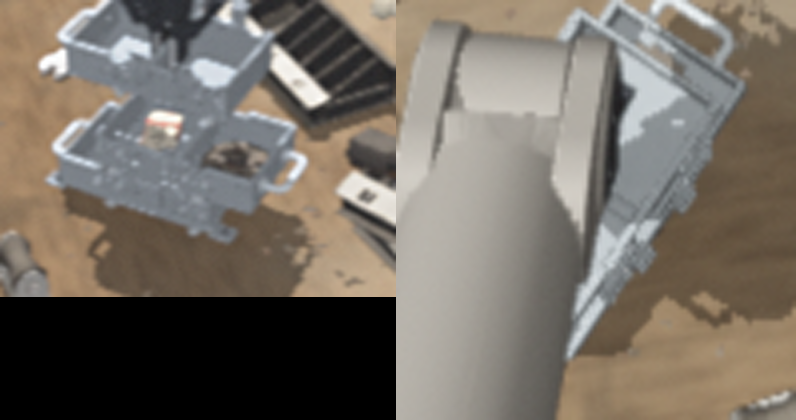

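The tray hangs level above the stack, aligned within a few mm; the right half shows its right edge parallel to the middle tray's. I'll lower it about 12 mm short of home.

Emit:
arm_command([
  {"tx":0,"ty":0,"tz":0.008,"ax":0,"ay":0,"az":0,"claw":1},
  {"tx":0,"ty":0,"tz":0.01,"ax":0,"ay":0,"az":0,"claw":1},
  {"tx":0,"ty":0,"tz":0.01,"ax":0,"ay":0,"az":0,"claw":1},
  {"tx":0,"ty":0,"tz":0.008,"ax":0,"ay":0,"az":0,"claw":1},
  {"tx":0,"ty":0,"tz":0.004,"ax":0,"ay":0,"az":0,"claw":1},
  {"tx":0,"ty":0,"tz":0.004,"ax":0,"ay":0,"az":0,"claw":1},
  {"tx":0,"ty":0,"tz":0.003,"ax":0,"ay":0,"az":0,"claw":1},
  {"tx":0,"ty":0,"tz":0.003,"ax":0,"ay":0,"az":0,"claw":1},
  {"tx":0,"ty":0,"tz":0,"ax":0,"ay":0,"az":0,"claw":1},
  {"tx":0,"ty":0,"tz":0,"ax":0,"ay":0,"az":0,"claw":1},
])

```text
clock: 18.0
tcp_pos: [0.5457, 0.0439, 0.2901]
orientation: [2.777, 1.468, 0.0]
contact_force: [-0.1, -0.5, -4.6]
grip_width: 0.009
gripper_force: 58.8
```

Emit:
arm_command([
  {"tx":0,"ty":0,"tz":0.001,"ax":0,"ay":0,"az":0,"claw":1},
  {"tx":0,"ty":0,"tz":0.001,"ax":0,"ay":0,"az":0,"claw":1},
  {"tx":0,"ty":0,"tz":0.001,"ax":0,"ay":0,"az":0,"claw":1},
  {"tx":0,"ty":0,"tz":0.001,"ax":0,"ay":0,"az":0,"claw":1},
  {"tx":0,"ty":0,"tz":0,"ax":0,"ay":0,"az":0,"claw":1},
  {"tx":0,"ty":0,"tz":0,"ax":0,"ay":0,"az":0,"claw":1},
  {"tx":0,"ty":0,"tz":0,"ax":0,"ay":0,"az":0,"claw":1},
  {"tx":0,"ty":0,"tz":0,"ax":0,"ay":0,"az":0,"claw":1},
  {"tx":0,"ty":0,"tz":0,"ax":0,"ay":0,"az":0,"claw":1},
  {"tx":0,"ty":0,"tz":0,"ax":0,"ay":0,"az":0,"claw":1},
])

```text
clock: 18.83
tcp_pos: [0.5457, 0.044, 0.2861]
orientation: [2.777, 1.469, 0.0]
contact_force: [0.5, -0.3, -3.9]
grip_width: 0.0088
gripper_force: 58.8
```

Emit:
arm_command([
  {"tx":0,"ty":0,"tz":0.001,"ax":0,"ay":0,"az":0,"claw":1},
  {"tx":0,"ty":0,"tz":0,"ax":0,"ay":0,"az":0,"claw":1},
  {"tx":0,"ty":0,"tz":0.001,"ax":0,"ay":0,"az":0,"claw":1},
  {"tx":0,"ty":0,"tz":0,"ax":0,"ay":0,"az":0,"claw":1},
  {"tx":0,"ty":0,"tz":0,"ax":0,"ay":0,"az":0,"claw":1},
  {"tx":0,"ty":0,"tz":0,"ax":0,"ay":0,"az":0,"claw":1},
  {"tx":0,"ty":0,"tz":0,"ax":0,"ay":0,"az":0,"claw":1},
  {"tx":0,"ty":0,"tz":0,"ax":0,"ay":0,"az":0,"claw":1},
  {"tx":0,"ty":0,"tz":0,"ax":0,"ay":0,"az":0,"claw":1},
  {"tx":0,"ty":0,"tz":0,"ax":0,"ay":0,"az":0,"claw":1},
])

```text
clock: 19.67
tcp_pos: [0.5457, 0.0439, 0.2844]
orientation: [-2.777, -1.468, -0.0]
contact_force: [-2.4, -0.2, 5.5]
grip_width: 0.009
gripper_force: 60.1
```

Emit:
arm_command([
  {"tx":0,"ty":0,"tz":0,"ax":0,"ay":0,"az":0,"claw":0.8},
  {"tx":0,"ty":0,"tz":0,"ax":0,"ay":0,"az":0,"claw":0.8},
  {"tx":0,"ty":0,"tz":0,"ax":0,"ay":0,"az":0,"claw":0.8},
  {"tx":0,"ty":0,"tz":0,"ax":0,"ay":0,"az":0,"claw":0.8},
  {"tx":0,"ty":-0.001,"tz":0,"ax":0,"ay":0,"az":0,"claw":0.8},
  {"tx":0,"ty":-0.001,"tz":0,"ax":0,"ay":0,"az":0,"claw":0.8},
  {"tx":0,"ty":-0.001,"tz":0,"ax":0,"ay":0,"az":0,"claw":0.8},
  {"tx":0,"ty":-0.001,"tz":0,"ax":0,"ay":0,"az":0,"claw":0.8},
  {"tx":0,"ty":-0.001,"tz":0,"ax":0,"ay":0,"az":0,"claw":0.8},
  {"tx":0,"ty":-0.001,"tz":0,"ax":0,"ay":0,"az":0,"claw":0.8},
])

```text
clock: 20.5
tcp_pos: [0.5408, 0.0473, 0.2841]
orientation: [2.777, 1.468, 0.001]
contact_force: [1.8, -0.6, -2.2]
grip_width: 0.0174
gripper_force: 0.9
```

Emit:
arm_command([
  {"tx":0,"ty":-0.001,"tz":0,"ax":0,"ay":0,"az":0,"claw":0.8},
  {"tx":0,"ty":-0.001,"tz":0,"ax":0,"ay":0,"az":0,"claw":0.8},
  {"tx":0,"ty":-0.001,"tz":0,"ax":0,"ay":0,"az":0,"claw":0.8},
  {"tx":0,"ty":-0.001,"tz":0,"ax":0,"ay":0,"az":0,"claw":0.8},
  {"tx":0,"ty":-0.001,"tz":0,"ax":0,"ay":0,"az":0,"claw":0.8},
  {"tx":0,"ty":-0.001,"tz":0,"ax":0,"ay":0,"az":0,"claw":0.8},
  {"tx":0,"ty":0,"tz":0,"ax":0,"ay":0,"az":0,"claw":0.8},
  {"tx":0,"ty":0,"tz":0,"ax":0,"ay":0,"az":0,"claw":0.8},
  {"tx":0,"ty":0,"tz":0,"ax":0,"ay":0,"az":0,"claw":0.8},
  {"tx":0,"ty":0,"tz":0,"ax":0,"ay":0,"az":0,"claw":0.8},
])

```text
clock: 21.33
tcp_pos: [0.5357, 0.0507, 0.2841]
orientation: [-2.777, -1.468, 0.0]
contact_force: [-0.9, -0.0, 0.9]
grip_width: 0.0173
gripper_force: 0.0
```

```bash
python3 - <<'E'
from h import *
for k in range(2):
  s=snap("side"); t=snap("top")
  for n in("side","top"):
    for x in["middle_centre","middle_end","top_pull","top_foot","top_centre"]: print(n,x,find(x,n,k=1))
E
```

```text
side middle_centre [(0.87, [0.5734, 0.0233, 0.0689])]
side middle_end [(0.8, [0.5006, 0.0811, 0.0711])]
side top_pull [(0.7, [0.4445, 0.1132, 0.1165])]
side top_foot [(0.57, [0.5986, 0.0103, 0.0943])]
side top_centre [(0.68, [0.5385, 0.0505, 0.1141])]
top middle_centre []
top middle_end [(0.43, [0.5269, 0.3096, 0.0014])]
top top_pull []
top top_foot [(0.65, [0.5997, 0.01, 0.0959])]
top top_centre [(0.57, [0.5315, 0.0546, 0.1118])]
side middle_centre [(0.6, [0.572, 0.0258, 0.0672])]
side middle_end [(0.57, [0.4991, 0.0798, 0.0727])]
side top_pull [(0.7, [0.5719, 0.0242, 0.068])]
side top_foot [(0.72, [0.5969, 0.0088, 0.0935])]
side top_centre [(0.8, [0.5387, 0.0475, 0.1132])]
top middle_centre []
top middle_end []
top top_pull [(0.58, [0.5262, 0.3125, -0.0006])]
top top_foot [(0.65, [0.5976, 0.0123, 0.0953])]
top top_centre [(0.97, [0.5359, 0.0539, 0.1085])]
```

Emit:
arm_command([
  {"tx":0,"ty":-0.001,"tz":0,"ax":0,"ay":0,"az":0,"claw":0.8},
  {"tx":0,"ty":-0.001,"tz":0,"ax":0,"ay":0,"az":0,"claw":0.8},
  {"tx":0,"ty":-0.001,"tz":0,"ax":0,"ay":0,"az":0,"claw":0.8},
  {"tx":0,"ty":0,"tz":0,"ax":0,"ay":0,"az":0,"claw":0.8},
  {"tx":0,"ty":0,"tz":0,"ax":0,"ay":0,"az":0,"claw":0.8},
  {"tx":0,"ty":0,"tz":0,"ax":0,"ay":0,"az":0,"claw":0.8},
  {"tx":0,"ty":0,"tz":0,"ax":0,"ay":0,"az":0,"claw":0.8},
  {"tx":0,"ty":0,"tz":0,"ax":0,"ay":0,"az":0,"claw":0.8},
  {"tx":0,"ty":0,"tz":0,"ax":0,"ay":0,"az":0,"claw":0.8},
  {"tx":0,"ty":0,"tz":0,"ax":0,"ay":0,"az":0,"claw":0.8},
])

```text
clock: 23.37
tcp_pos: [0.5332, 0.0524, 0.2841]
orientation: [-2.777, -1.468, 0.0]
contact_force: [-0.7, -0.8, 0.7]
grip_width: 0.0174
gripper_force: 0.0
```

Emit:
arm_command([
  {"tx":0,"ty":-0.001,"tz":0,"ax":0,"ay":0,"az":0,"claw":0.8},
  {"tx":0,"ty":-0.001,"tz":0,"ax":0,"ay":0,"az":0,"claw":0.8},
  {"tx":0,"ty":-0.001,"tz":0,"ax":0,"ay":0,"az":0,"claw":0.8},
  {"tx":0,"ty":0,"tz":0,"ax":0,"ay":0,"az":0,"claw":0.8},
  {"tx":0,"ty":0,"tz":0,"ax":0,"ay":0,"az":0,"claw":0.8},
  {"tx":0,"ty":0,"tz":0,"ax":0,"ay":0,"az":0,"claw":0.8},
  {"tx":0,"ty":0,"tz":0,"ax":0,"ay":0,"az":0,"claw":0.8},
  {"tx":0,"ty":0,"tz":0,"ax":0,"ay":0,"az":0,"claw":0.8},
  {"tx":0,"ty":0,"tz":0,"ax":0,"ay":0,"az":0,"claw":0.8},
  {"tx":0,"ty":0,"tz":0,"ax":0,"ay":0,"az":0,"claw":0.8},
])

```text
clock: 24.2
tcp_pos: [0.5308, 0.0541, 0.2841]
orientation: [-2.777, -1.468, -0.0]
contact_force: [1.5, -1.2, -0.3]
grip_width: 0.0168
gripper_force: 0.7
```

Emit:
arm_command([
  {"tx":0,"ty":-0.001,"tz":0,"ax":0,"ay":0,"az":0,"claw":0.8},
  {"tx":0,"ty":-0.001,"tz":0,"ax":0,"ay":0,"az":0,"claw":0.8},
  {"tx":0,"ty":0,"tz":0,"ax":0,"ay":0,"az":0,"claw":0.8},
  {"tx":0,"ty":0,"tz":0,"ax":0,"ay":0,"az":0,"claw":0.8},
  {"tx":0,"ty":0,"tz":0,"ax":0,"ay":0,"az":0,"claw":0.8},
  {"tx":0,"ty":0,"tz":0,"ax":0,"ay":0,"az":0,"claw":0.8},
  {"tx":0,"ty":0,"tz":0,"ax":0,"ay":0,"az":0,"claw":0.8},
  {"tx":0,"ty":0,"tz":0,"ax":0,"ay":0,"az":0,"claw":0.8},
  {"tx":0,"ty":0,"tz":0,"ax":0,"ay":0,"az":0,"claw":0.8},
  {"tx":0,"ty":0,"tz":0,"ax":0,"ay":0,"az":0,"claw":0.8},
])

```text
clock: 25.03
tcp_pos: [0.5292, 0.0552, 0.2841]
orientation: [2.777, 1.468, 0.0]
contact_force: [1.9, -0.6, -0.3]
grip_width: 0.0168
gripper_force: 1.2
```

```bash
python3 - <<'E'
from h import *
print(r.get_obs()["contact_force"])
for k in range(2):
  s=snap("side"); t=snap("top")
  for n in("side","top"):
    for x in["middle_centre","middle_end","top_pull","top_foot","top_centre"]: print(n,x,find(x,n,k=1))
a=cv2.resize(s[140:220,285:385],None,fx=8,fy=8,interpolation=cv2.INTER_CUBIC)[:600]
cv2.imwrite("pics/a5.png",a[:,:,::-1])
E
```

```text
[ 1.93762797 -0.56127626 -0.33087434]
side middle_centre [(0.98, [0.5719, 0.0242, 0.0683])]
side middle_end []
side top_pull [(0.77, [0.4391, 0.1153, 0.1139])]
side top_foot [(0.87, [0.593, 0.0118, 0.093])]
side top_centre [(0.56, [0.5332, 0.0545, 0.1129])]
top middle_centre []
top middle_end [(0.47, [0.5278, 0.3102, -0.0044])]
top top_pull []
top top_foot [(0.78, [0.5944, 0.0113, 0.0953])]
top top_centre [(0.79, [0.5305, 0.0531, 0.1088])]
side middle_centre [(0.96, [0.5715, 0.0284, 0.0667])]
side middle_end [(0.77, [0.5005, 0.0799, 0.0745])]
side top_pull [(0.94, [0.439, 0.1144, 0.1162])]
side top_foot [(0.89, [0.5957, 0.0097, 0.0956])]
side top_centre [(0.82, [0.5355, 0.0519, 0.112])]
top middle_centre []
top middle_end []
top top_pull [(0.46, [0.5328, 0.0513, 0.1336])]
top top_foot [(0.88, [0.5948, 0.0151, 0.0967])]
top top_centre [(0.85, [0.5301, 0.0563, 0.1086])]
```

View pics/a5.png

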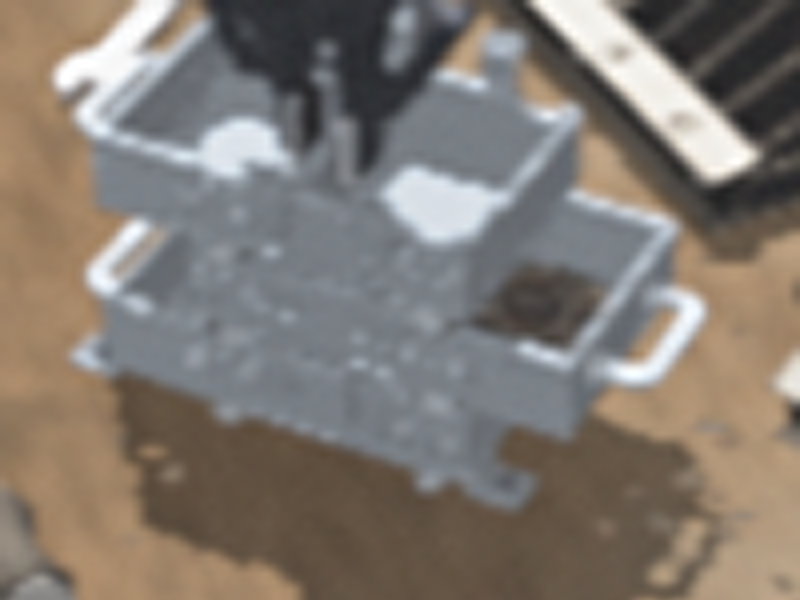

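The top tray sits parallel on the middle one, its end wall crossing it near (470,310). It still slides at about 2 N, so I'll push on to the stop.

Emit:
arm_command([
  {"tx":0,"ty":-0.001,"tz":0,"ax":0,"ay":0,"az":0,"claw":0.8},
  {"tx":0,"ty":0,"tz":0,"ax":0,"ay":0,"az":0,"claw":0.8},
  {"tx":0,"ty":-0.001,"tz":0,"ax":0,"ay":0,"az":0,"claw":0.8},
  {"tx":0,"ty":0,"tz":0,"ax":0,"ay":0,"az":0,"claw":0.8},
  {"tx":0,"ty":-0.001,"tz":0,"ax":0,"ay":0,"az":0,"claw":0.8},
  {"tx":0,"ty":0,"tz":0,"ax":0,"ay":0,"az":0,"claw":0.8},
  {"tx":0,"ty":0,"tz":0,"ax":0,"ay":0,"az":0,"claw":0.8},
  {"tx":0,"ty":0,"tz":0,"ax":0,"ay":0,"az":0,"claw":0.8},
  {"tx":0,"ty":0,"tz":0,"ax":0,"ay":0,"az":0,"claw":0.8},
  {"tx":0,"ty":0,"tz":0,"ax":0,"ay":0,"az":0,"claw":0.8},
])

```text
clock: 27.07
tcp_pos: [0.5277, 0.056, 0.2848]
orientation: [2.776, 1.466, 0.004]
contact_force: [6.8, -4.7, 1.5]
grip_width: 0.0169
gripper_force: 3.6
```

Emit:
arm_command([
  {"tx":0,"ty":0.002,"tz":0,"ax":0,"ay":0,"az":0,"claw":0.8},
  {"tx":0,"ty":0.002,"tz":0,"ax":0,"ay":0,"az":0,"claw":0.75},
  {"tx":0,"ty":0.0012,"tz":0,"ax":0,"ay":0,"az":0,"claw":0.7},
  {"tx":0,"ty":0,"tz":-0.01,"ax":0,"ay":0,"az":0,"claw":0.7},
  {"tx":0,"ty":0,"tz":-0.02,"ax":0,"ay":0,"az":0,"claw":0.7},
  {"tx":0,"ty":0,"tz":-0.02,"ax":0,"ay":0,"az":0,"claw":1},
  {"tx":0,"ty":0,"tz":0,"ax":0,"ay":0,"az":0,"claw":1},
  {"tx":0,"ty":0,"tz":0,"ax":0,"ay":0,"az":0,"claw":1},
  {"tx":0,"ty":0,"tz":0,"ax":0,"ay":0,"az":0,"claw":1},
  {"tx":0,"ty":0,"tz":0,"ax":0,"ay":0,"az":0,"claw":1},
])

```text
clock: 27.9
tcp_pos: [0.5304, 0.0542, 0.3334]
orientation: [-2.776, -1.469, 0.002]
contact_force: [-0.4, 0.4, -0.0]
grip_width: -0.0
gripper_force: 0.0
```

Emit:
arm_command([
  {"tx":0,"ty":0,"tz":0.01,"ax":0,"ay":0,"az":0,"claw":1},
  {"tx":0,"ty":0,"tz":0.008,"ax":0,"ay":0,"az":0,"claw":1},
  {"tx":0,"ty":0,"tz":0.001,"ax":0,"ay":0,"az":0,"claw":1},
  {"tx":0,"ty":0,"tz":0.001,"ax":0,"ay":0,"az":0,"claw":1},
  {"tx":0,"ty":0,"tz":0.001,"ax":0,"ay":0,"az":0,"claw":1},
  {"tx":0,"ty":0,"tz":0.001,"ax":0,"ay":0,"az":0,"claw":1},
  {"tx":0,"ty":0,"tz":0.001,"ax":0,"ay":0,"az":0,"claw":1},
  {"tx":0,"ty":0,"tz":0.001,"ax":0,"ay":0,"az":0,"claw":1},
  {"tx":0,"ty":0,"tz":0,"ax":0,"ay":0,"az":0,"claw":1},
  {"tx":0,"ty":0,"tz":0,"ax":0,"ay":0,"az":0,"claw":1},
])

```text
clock: 28.73
tcp_pos: [0.531, 0.054, 0.3102]
orientation: [-2.777, -1.469, -0.0]
contact_force: [0.5, -0.5, 0.3]
grip_width: -0.0003
gripper_force: 0.0
```

Emit:
arm_command([
  {"tx":0,"ty":0,"tz":0.001,"ax":0,"ay":0,"az":0,"claw":1},
  {"tx":0,"ty":0,"tz":0,"ax":0,"ay":0,"az":0,"claw":1},
  {"tx":0,"ty":0,"tz":0.001,"ax":0,"ay":0,"az":0,"claw":1},
  {"tx":0,"ty":0,"tz":0,"ax":0,"ay":0,"az":0,"claw":1},
  {"tx":0,"ty":0,"tz":0.001,"ax":0,"ay":0,"az":0,"claw":1},
  {"tx":0,"ty":0,"tz":0,"ax":0,"ay":0,"az":0,"claw":1},
  {"tx":0,"ty":0,"tz":0.001,"ax":0,"ay":0,"az":0,"claw":1},
  {"tx":0,"ty":0,"tz":0,"ax":0,"ay":0,"az":0,"claw":1},
  {"tx":0,"ty":0,"tz":0.001,"ax":0,"ay":0,"az":0,"claw":1},
  {"tx":0,"ty":0,"tz":0,"ax":0,"ay":0,"az":0,"claw":1},
])

```text
clock: 29.57
tcp_pos: [0.5311, 0.0539, 0.306]
orientation: [-2.777, -1.468, -0.001]
contact_force: [-3.6, 0.4, 10.8]
grip_width: 0.0001
gripper_force: 5.5
```

Contact came at a divider height of 133 mm, which is exactly the home height (it would be 139 mm if still riding). Withdrawing for a last look.

Emit:
arm_command([
  {"tx":0,"ty":0,"tz":-0.005,"ax":0,"ay":0,"az":0,"claw":1},
  {"tx":0,"ty":0,"tz":-0.02,"ax":0,"ay":0,"az":0,"claw":1},
  {"tx":0,"ty":0,"tz":-0.04,"ax":0,"ay":0,"az":0,"claw":1},
  {"tx":0,"ty":0,"tz":-0.04,"ax":0,"ay":0,"az":0,"claw":1},
  {"tx":0.02,"ty":0,"tz":0,"ax":0,"ay":0,"az":0,"claw":1},
  {"tx":0.035,"ty":0,"tz":0,"ax":0,"ay":0,"az":0,"claw":1},
  {"tx":0.035,"ty":0,"tz":0,"ax":0,"ay":0,"az":0,"claw":1},
  {"tx":0.035,"ty":0,"tz":0,"ax":0,"ay":0,"az":0,"claw":1},
  {"tx":0.035,"ty":0,"tz":0,"ax":0,"ay":0,"az":0,"claw":1},
  {"tx":0.02,"ty":0,"tz":0,"ax":0,"ay":0,"az":0,"claw":1},
])

```text
clock: 30.4
tcp_pos: [0.6333, 0.2072, 0.4095]
orientation: [-2.774, -1.474, -0.001]
contact_force: [-0.1, 0.8, 0.1]
grip_width: 0.0002
gripper_force: 0.0
```

```bash
python3 - <<'E'
from h import *
s=snap("side"); t=snap("top")
for x in["middle_centre","top_pull","top_foot","top_centre","roller_bracket","chrome_cup","u_bracket"]: print(x,find(x,"side",k=1),find(x,"top",k=1))
a=cv2.resize(s[145:215,285:385],None,fx=5,fy=5,interpolation=cv2.INTER_CUBIC); b=cv2.resize(t[145:250,225:320],None,fx=3.1,fy=3.1,interpolation=cv2.INTER_CUBIC)
C=np.zeros((350,794,3),np.uint8);C[:,:500]=a;C[:b.shape[0],500:]=b[:350]
cv2.imwrite("pics/a6.png",C[:,:,::-1])
E
```

```text
middle_centre [(0.71, [0.5726, 0.024, 0.0668])] []
top_pull [(0.81, [0.441, 0.1147, 0.1135])] [(0.88, [0.4388, 0.1208, 0.1186])]
top_foot [(0.89, [0.5934, 0.0134, 0.0932])] [(0.69, [0.5931, 0.0145, 0.0958])]
top_centre [(0.56, [0.536, 0.0518, 0.1141])] [(0.77, [0.5277, 0.0542, 0.1091])]
roller_bracket [(0.52, [0.3841, -0.0954, 0.0015])] [(0.8, [0.3836, -0.0919, 0.0038])]
chrome_cup [(0.59, [0.5291, 0.3112, -0.0001])] [(0.62, [0.5241, 0.3095, -0.0032])]
u_bracket [(0.54, [0.6159, -0.4626, 0.0016])] [(0.55, [0.6105, -0.4651, 0.0023])]
```

View pics/a6.png

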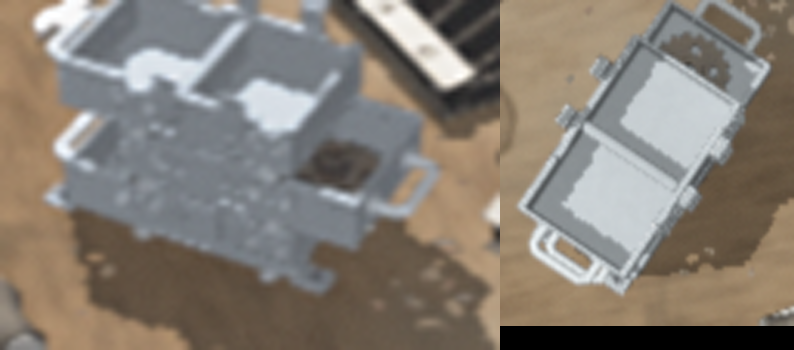

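The picture shows the top tray straight above the bottom one, with both pulls at lower left near (565,255). The middle tray's pull is at (730,20), and the bystanders have not moved.

```bash
python3 -c "
from bench import r
print(r.hand_in())"
```

```text
the job is handed in; nothing more can be done
None
```

The stack is finished and handed in at about 31 s of the 72 s limit: the middle tray was slid home into its notches, the empty tray is down in the notches above it with its pull on the bottom tray's side, and the three loose things were not touched.

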